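# Set the fallen bird back on its lit mat

### The arm

A 6-joint arm with a two-finger parallel gripper is mounted at the origin on the work surface. World frame = base frame: x ahead of the robot, y to its left, z up, the work surface at z = 0. Lengths are in m, angles in rad, forces in N, time in s.
With the tool pointing down it reaches from about 0.275 to 1 m from the base axis. Payload 8.4 kg.
Tool frame: the origin (TCP) lies on the centre line of the jaws, within the pads' length; the fingertips stand 17 mm ahead of it and the grasp point (between the pads) lies 2 mm behind it (bot.tcp_to_tips is the z of the fingertips in the tool frame, in m); z points along the fingers, y is the line along which they close (so a half turn about z gives the same grasp; the last joint's range is limited). The gripper opens to 85 mm and grips with 20 to 120 N. Pads are 22 mm wide; open, the fingers measure 114 mm over their backs; the gripper's body (76 mm by 85 mm) begins 54 mm behind the grasp point. The pads swing forward as they close: fully open they stand 13 mm farther back than shut.
Start: joints at [-1.196, 0.353, 1.633, -0, 1.155, -0.002], TCP at [0.23, -0.581, 0.248] pointing down, gripper open.
Joint ranges: [-2.63, 2.63], [-0.92, 2.1], [0.06, 2.66], [-1.3, 4.44], [0, 2.69], [-3.02, 3.02]. Speed limits (rad/s): [2.22, 2.22, 2.79, 3.14, 3.14, 3.14].

### API

Orientations are given as a unit quaternion [x, y, z, w].
In Python, from workcell import bot, hand, kinematics, get_obs, vision, hand_in gives the robot as it stands. The module is installed in compiled form; this text tells all that it offers. Calls block until the motion is done:
- bot.reach(position, orientation): joint-space move of the TCP to a pose.
- bot.servo_line(position, ori=None, velocity=0.15): straight line of the TCP; ori=None keeps the orientation; velocity is the mean speed in m/s.
- bot.goto_joints(angles): joint-space move.
- hand.move_gripper(opening, strength=None): finger opening in m; strength is the grip in N (None keeps the last); returns when the fingers have stopped.
- bot.dwell(seconds).
- kinematics.solve_ik(position, orientation): joint angles nearest the present ones, or None.
- get_obs(): the state.
- vision.read_camera(name): name is "scene" or "top"; returns a dict with "frame" (480x640x3 uint8, red, green, blue), "intrinsics" (3x3 intrinsics, pixels), "dist" ([k1, k2, p1, p2, k3] as OpenCV has them; the pictures are not rectified), "view" (4x4, takes a point from world to camera coordinates). Camera axes: x right, y down, z forward; pixel columns grow to the right and rows downward; lengths in m; the calibration is good to about 2 mm. A picture is of the moment at which its call begins. There is no depth.
A pose or a line that the arm cannot do raises bot.IKError and nothing moves.
- hand_in(): hands the job in; it is judged then, once.
The state is a dict: "time_s": time; "joint_pos": joint angles; "joint_vel": joint speeds; "joint_efforts": joint torques, N m; "position": TCP position; "orientation": TCP orientation; "wrist_force": force on the tool from outside, world axes, zero at the start; "ft_torque": the same for the moment, N m; "gripper_width": finger opening in m; "grip_force": force on a finger pad.
Only numpy, scipy, OpenCV 4.12 (cv2) and the standard library are available. Lean on these libraries where they do the work, as an engineer would, in place of code of your own. Each camera call takes 0.05 s, during which the arm holds its last target. There are 200 camera calls.

### The job

The white ceramic bird has toppled over and the terracotta key dish is sitting in its place. Slide the dish clear of the round blue mat, push or tip the bird up onto its walnut base and slide it to the middle of the mat, never lifting it off the console, and set the red dimmer lever of its lamp straight up, to half. Leave everything else where it is.

Things in the scene. Friction and masses are not known exactly. Their poses are not given: they have to be found in the camera images.
- bird: white bird on a square walnut base 60 x 60 x 28 mm, 290 g. Origin: centre of the base's underside; z up through the bird, head top at z = 75. Stem 14 thick to z = 33, body a ball 35 mm across centred at z = 49, all within the base outline. Centre of mass at z = 18. Starts with the base on one 60 x 28 side, z axis level, origin 30 mm up. Tipped 31 deg over its underside's edge it falls upright
- mat: round blue felt mat, flat against the console (1 mm thick, no step to catch on), 124 mm diameter; origin at its centre
- dish: round terracotta key dish, empty, open on top, 180 g, 26 mm high, 100 mm across the rim, 76 mm across the foot, wall 6 mm, floor 6 mm thick; origin at the centre of its underside. Starts on the mat
- lamp: low brass display lamp fixed on the console; black base 120 (x) x 150 (y) x 20 mm high, origin at the centre of its underside. Brass stem at x = 35, y = -50 mm, head up to 200 mm high over x = 0 to 47, y = -10 to -60 mm. The dimmer's aluminium block (70 x 50 x 25 mm high) stands on the base centred at x = -10, y = 35 mm
- dimmer (a joint): red-knobbed dimmer lever on the lamp, in rad: 0 = off, leaning 0.6 rad towards the lamp's -x; 0.6 = straight up (half); 1.2 = full, leaning to the lamp's +x. It stays where it is left. Its axle is level along the lamp's y, at lamp x = -10, y = 35 mm, 42 mm above the console
- dimmer_tip (a point): centre of the lever's red ball (26 mm diameter), 70 mm from the axle; rod 10 mm thick below it
- jar: amber glass candle jar, 56 mm diameter, 56 mm high, origin at the centre of its underside; to be left alone
- clip: blue plastic spring clip, empty, 66 (x) x 42 (y) x 30 mm high, origin at the centre of its underside; to be left alone
- opener: chrome bottle opener lying flat along its x, from x = -68 to +59 mm, 44 mm wide, 8 mm high; to be left alone
- case: grey glasses case, 157 (x) x 60 (y) x 34 mm high, origin at the centre of its underside; to be left alone
- pot: small green succulent in a white pot, 64 mm diameter, 62 mm high, origin at the centre of its underside; to be left alone
Things that resemble listed ones, but are neither listed nor needed, are in the scene too. What is shaped like the lamp but turquoise is not meant.

How it is judged:
On the way:
1. the bird stands upright on its base (angle between bird's own z axis and vertical below 0.08 rad and linear speed of bird below 0.05 m/s), for 0.2 s.
At the end, for the whole second after the job is handed in: the bird stands still and upright (within 0.08 rad) on the console with its base's centre within 18 mm of the mat's centre; the dish stands level on the console, off the mat (centres more than 108 mm apart); the dimmer lever is straight up, 0.6 rad within 0.12 (angle between bird's own z axis and vertical below 0.08 rad and height (world z) of bird below 0.005 m and horizontal distance between bird and mat below 0.018 m and linear speed of each of bird, dish below 0.02 m/s and horizontal distance between dish and mat above 0.108 m and angle between dish's own z axis and vertical below 0.12 rad and height (world z) of dish below 0.01 m and value of joint dimmer between 0.48 and 0.72 rad); the robot touches nothing.
It fails at once if the bird is lifted off the console (height (world z) of bird above 0.05 m or (angle between bird's own z axis and vertical below 0.3 rad and height (world z) of bird above 0.012 m)).
It fails at once if the jar, clip, opener, case or pot is moved more than 25 mm or knocked over (distance of any of jar, clip, opener, case, pot from where it was at the start of the episode above 0.025 m or angle between any of jar, clip, opener, case, pot's own z axis and vertical above 0.5 rad).
It also fails if it takes over 72 s, if anything falls off the work surface, if the arm or the gripper's body presses on something with over 40 N, if the wrist force passes 120 N, or if a joint passes its speed limit or range.

## Working session

There is one attempt and no reset: what is moved stays moved. The work goes in short steps, each a Python script; the robot and the scene stay as the last script left them, time stands still between calls to the robot, and variables do not carry over. Pictures are saved under pics/ and viewed, at most 10 in all, crops included, and the job is handed in when it is done.

```bash
mkdir -p pics; cat > h.py <<'E'
import numpy as np, cv2
from workcell import bot, hand, kinematics, get_obs, vision, hand_in
def snap(cam,fn,crop=None,s=1):
    d=vision.read_camera(cam); im=d['frame'][:,:,::-1]
    if crop: x0,y0,x1,y1=crop; im=im[y0:y1,x0:x1]
    if s!=1: im=cv2.resize(im,None,fx=s,fy=s,interpolation=cv2.INTER_CUBIC)
    cv2.imwrite('pics/'+fn,im); np.savez('pics/'+cam,K=d['intrinsics'],D=d['dist'],V=d['view'],f=d['frame'])
def w(cam,u,v,z):
    d=np.load('pics/'+cam+'.npz'); n=cv2.undistortPoints(np.array([[[u,v]]],float),d['K'],d['D'])[0,0]
    R=d['V'][:3,:3];t=d['V'][:3,3]; c=-R.T@t; r=R.T@np.array([n[0],n[1],1]); return c+r*(z-c[2])/r[2]
def px(cam,p):
    d=np.load('pics/'+cam+'.npz'); V=np.array(d['V'])
    return cv2.projectPoints(np.array(p,float).reshape(-1,1,3),cv2.Rodrigues(V[:3,:3])[0],V[:3,3],d['K'],d['D'])[0][:,0]
E
python3 - <<'E'
from h import *
snap('top','t0.png'); snap('scene','s0.png')
for c in('top','scene'):
    d=np.load('pics/'+c+'.npz');V=d['V'];print(c,-V[:3,:3].T@V[:3,3])
E
```

```text
top [ 0.20399685 -0.04675833  1.48335485]
scene [ 1.33992407 -0.33346365  1.0506093 ]
```

View pics/t0.png

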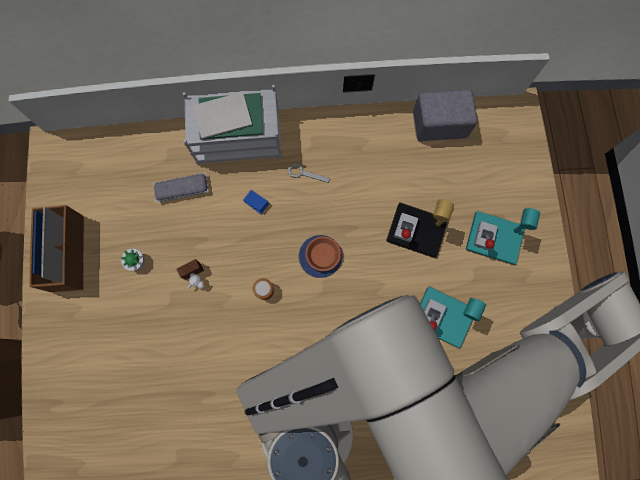

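View pics/s0.png

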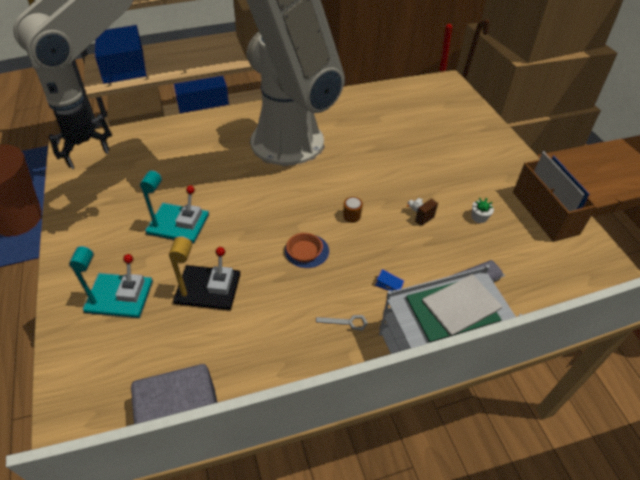

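The top view shows the dish on the mat at (322,255), the bird lying with its base at (190,270) and head at (197,284). The brass lamp on the black base is at (417,230), with its red knob at (406,233). I'll enlarge these areas.

```bash
python3 - <<'E'
from h import *
im=np.load('pics/top.npz')['f'][:,:,::-1]
def c(x,y,n=66,k=6): return cv2.resize(im[y:y+50,x:x+n],None,fx=k,fy=k,interpolation=cv2.INTER_CUBIC)
o=np.vstack([np.hstack([c(160,250),c(290,230)]),np.hstack([c(385,200,66),c(240,270)])])
cv2.imwrite('pics/crop.png',o);print(o.shape)
print('robot',px('top',[[0,0,0],[.3,0,0],[.3,.3,0]]))
for n,u,v,z in [('mat',321,256,0),('dish',323.5,253,.026),('base',190,270,.04),('knob',406,233,.11),('jar',263,289,.056),('clip',256,202,.03),('pot',132,260,.05),('case',181,187,.03)]: print(n,w('top',u,v,z).round(3))
E
```

```text
(600, 792, 3)
robot [[305.89761906 434.04335972]
 [297.49997998 322.92606493]
 [190.02019354 331.1108717 ]]
mat [ 0.483 -0.08   0.   ]
dish [ 0.486 -0.087  0.026]
base [0.465 0.284 0.04 ]
knob [ 0.506 -0.308  0.11 ]
jar [0.395 0.084 0.056]
clip [0.648 0.092 0.03 ]
pot [0.504 0.445 0.05 ]
case [0.711 0.306 0.03 ]
```

View pics/crop.png

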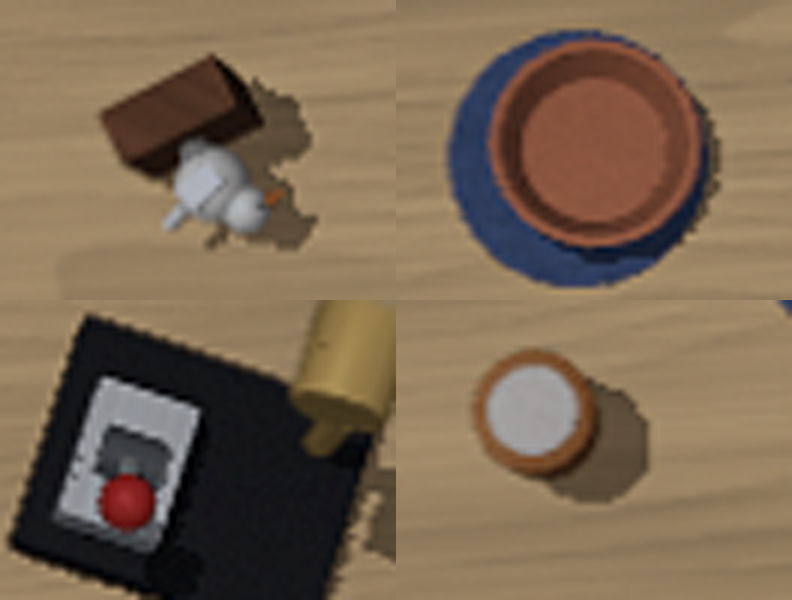

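```bash
python3 - <<'E'
from h import *
def c(o,u,v,z): return w('top',o[0]+(u+.5)/6-.5,o[1]+(v+.5)/6-.5,z)
B=(160,250);D=(290,230);L=(385,200)
a,b=c(B,100,115,.06),c(B,212,55,.06); print('edge',a,b,np.linalg.norm(a-b))
cc=[c(B,240,107,.06),c(B,128,167,.06)];print(cc,np.linalg.norm(cc[0]-b))
d=b-a; yaw=np.arctan2(d[1],d[0]); n=np.array([d[1],-d[0],0])/np.linalg.norm(d); n=n if n[0]<0 else -n
print('head dir',n,'underside mid',(a+b)/2,'ball pred',(a+b)/2+n*.049,'ball meas',c(B,210,180,.035))
print('mat',c(D,181,158.5,.001),'dish',c(D,200,143,.026), 'jar',w('top',240+(536-396)/6,270+413/6,.056)) if 0 else print('mat',c(D,181,158.5,.001),'dish',c(D,200,143,.026),'jar',c((240,270),139,412,.056))
p,q,r=c(L,88,15,.02),c(L,10,245,.02),c(L,88+275,15+83,.02)
print('lamp corners',p,q,np.linalg.norm(p-q))
yaw=np.arctan2(*(p-q)[1::-1]); print('lamp yaw',yaw)
x=np.array([np.cos(yaw),np.sin(yaw),0]);y=np.array([-np.sin(yaw),np.cos(yaw),0])
O=(p+q)/2-y*.075;O[2]=0; ax=O-.010*x+.035*y; print('O',O,'axle',ax, 'px of block top corners',(px('top',[ax+i*.035*x+j*.025*y+[0,0,.045] for i,j in((1,1),(1,-1),(-1,1),(-1,-1))])-[385,200])*6)
for t in (0,.2,.4,.6,.8,1.,1.2):
    k=ax+x*.07*np.sin(t-.6)+np.array([0,0,.042+.07*np.cos(t-.6)]); print(t,k.round(3),(px('top',[k])[0]-[385,200])*6,px('scene',[k])[0])
E
```

```text
edge [0.4677202  0.31769695 0.06      ] [0.49140644 0.26522411 0.06      ] 0.05757114727880091
[array([0.46638575, 0.25323263, 0.06      ]), array([0.44282954, 0.30552745, 0.06      ])] 0.027745815178746247
head dir [-0.91144335 -0.41142559  0.        ] underside mid [0.47956332 0.29146053 0.06      ] ball pred [0.43490259 0.27130067 0.06      ] ball meas [0.43804128 0.27371644 0.035     ]
mat [ 0.48290693 -0.07673327  0.001     ] dish [ 0.48479811 -0.08562356  0.026     ] jar [0.26313323 0.09327305 0.056     ]
lamp corners [ 0.61776252 -0.31649004  0.02      ] [ 0.50877273 -0.26693537  0.02      ] 0.11972651551416766
lamp yaw -0.42673283084477065
O [ 0.53222521 -0.35998692  0.        ] axle [ 0.53760844 -0.32398663  0.        ] px of block top corners [[101.10589938  75.09354345]
 [202.25171331 110.42530802]
 [ 54.97883055 212.19401746]
 [157.10759022 248.0289093 ]]
0 [ 0.502 -0.308  0.1  ] [122.16946586 212.60139707] [219.86159826 250.49179509]
0.2 [ 0.513 -0.313  0.106] [132.99342743 183.95285913] [218.29053812 252.48238943]
0.4 [ 0.525 -0.318  0.111] [143.63267413 154.31136977] [216.72009862 255.52827357]
0.6 [ 0.538 -0.324  0.112] [153.60006046 125.03006514] [215.220181   259.52528542]
0.8 [ 0.55  -0.33   0.111] [162.44518084  97.44167177] [213.86091012 264.31644252]
1.0 [ 0.562 -0.335  0.106] [169.78166934  72.77599494] [212.70812133 269.69712492]
1.2 [ 0.574 -0.34   0.1  ] [175.30815076  52.08865338] [211.81866167 275.4251449 ]
```

```bash
cat >> h.py <<'E'
from scipy.spatial.transform import Rotation as Rn
def ori(cl, z=(0,0,-1)):
    """tool z axis, closing axis cl; the half turn nearer the present joints"""
    z=np.array(z,float);z/=np.linalg.norm(z);best=None
    for s in(1,-1):
        y=s*np.array(cl,float);y-=z*(y@z);y/=np.linalg.norm(y)
        q=Rn.from_matrix(np.c_[np.cross(y,z),y,z]).as_quat()
        j=kinematics.solve_ik(get_obs()['position'],q)
        if j is None: continue
        c=np.abs(np.array(j)-get_obs()['joint_pos']).sum()
        if best is None or c<best[0]: best=(c,q)
    return best[1]
def st(m=''):
    o=get_obs(); print(m,round(o['time_s'],2),np.round(o['position'],3),'F',np.round(o['wrist_force'],1),'w',round(o['gripper_width'],4),'g',round(o['grip_force'],1),flush=True)
E
python3 - <<'E'
from h import *
q=ori([0,1,0])
bot.servo_line([.23,-.581,.33],velocity=.25)
hand.move_gripper(0.0)
bot.reach([.485,-.0856,.2],q);st()
bot.servo_line([.485,-.0856,.03],velocity=.2);st()
bot.servo_line([.325,-.0856,.03],velocity=.1);st()
bot.servo_line([.335,-.0856,.03],velocity=.1)
bot.servo_line([.335,-.0856,.15],velocity=.25);st()
bot.reach([.45,.05,.3],q);st()
snap('top','t1.png'); snap('scene','s1.png',(150,140,550,440),2)
E
```

```text
3.4 [ 0.485 -0.086  0.2  ] F [-0.6  0.1  0.5] w -0.0006 g 0.0
 4.4 [ 0.486 -0.086  0.031] F [-0.1 -0.1 -0.1] w -0.0 g 0.0
 6.15 [ 0.325 -0.086  0.03 ] F [ 0.9 -0.5  1.3] w -0.0002 g 0.6
 7.03 [ 0.334 -0.085  0.15 ] F [ 1.   1.5 -0.5] w 0.0001 g 0.0
 7.96 [0.449 0.049 0.298] F [-0.6  0.9 -0.7] w 0.0002 g 0.0
```

View pics/s1.png

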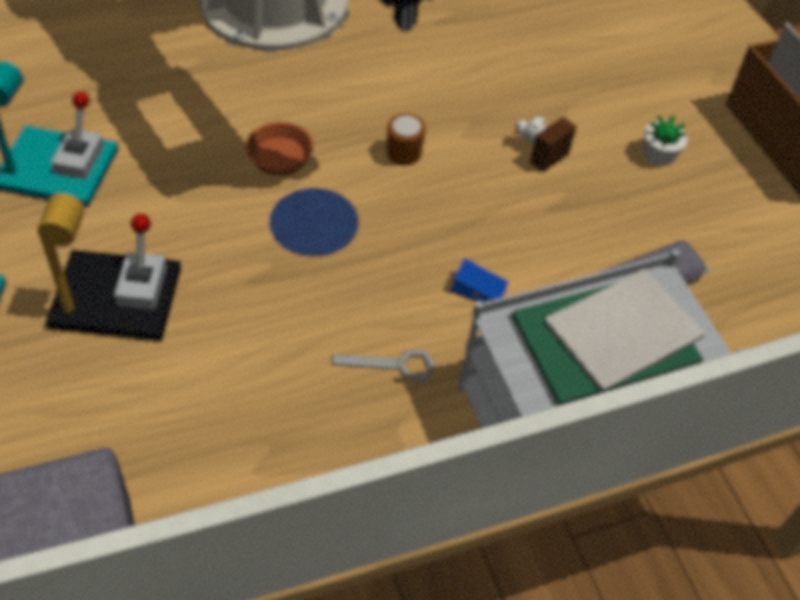

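The dish sits clear of the mat at (280,145) in the crop. The mat's centre is at (314,221) and nothing else moved. Next is the bird: grip the ball and swing it over its underside's edge.

```bash
python3 - <<'E'
from h import *
D=w('scene',150+280/2,140+140/2,.022);M=w('scene',150+314.5/2,140+221/2,.001);print('dish',D,'mat',M,np.linalg.norm((D-M)[:2]))
n=np.array([-.911,-.411,0]);u=np.array([.4805,.292,0]);l=[.411,-.911,0]
b=lambda t:u+n*(.049*np.cos(t)-.030*np.sin(t))+np.array([0,0,.035-.030+.049*np.sin(t)+.030*np.cos(t)])
q=ori(l); p=b(0)
hand.move_gripper(.07,20)
bot.reach([p[0],p[1],.2],q); bot.servo_line(p,velocity=.15);st('at')
hand.move_gripper(.02,25);st('grip')
for t in np.radians([12,24,36,48,60,72,82,89]): bot.servo_line(b(t),velocity=.06);st(round(np.degrees(t)))
snap('scene','s2.png',(350,140,550,290),4)
E
```

```text
dish [ 0.33961222 -0.08303265  0.022     ] mat [ 0.48444523 -0.07473069  0.001     ] 0.1450707552300507
at 10.94 [0.436 0.272 0.036] F [ 0.1 -0.8 -0.4] w 0.0697 g 0.0
grip 11.28 [0.436 0.272 0.035] F [-3.3  2.   3.8] w 0.047 g 24.7
12 11.63 [0.443 0.275 0.045] F [ 0.7  0.4 -2.9] w 0.0464 g 25.6
24 11.98 [0.451 0.279 0.053] F [-0.3  0.3 -3.3] w 0.0441 g 28.6
36 12.33 [0.461 0.283 0.058] F [-0.5  0.2 -2.8] w 0.0442 g 28.8
48 12.68 [0.471 0.288 0.062] F [-0.3 -0.3 -3.4] w 0.0442 g 28.8
60 13.03 [0.482 0.293 0.062] F [-0.7  0.3 -3.1] w 0.0444 g 28.8
72 13.38 [0.493 0.298 0.061] F [ 0.7  0.  -3.5] w 0.0446 g 28.8
82 13.7 [0.502 0.302 0.058] F [ 0.5  0.1 -3.5] w 0.0444 g 28.8
89 13.97 [0.507 0.304 0.054] F [-0.2 -0.3 -3.9] w 0.0441 g 28.8
```

View pics/s2.png

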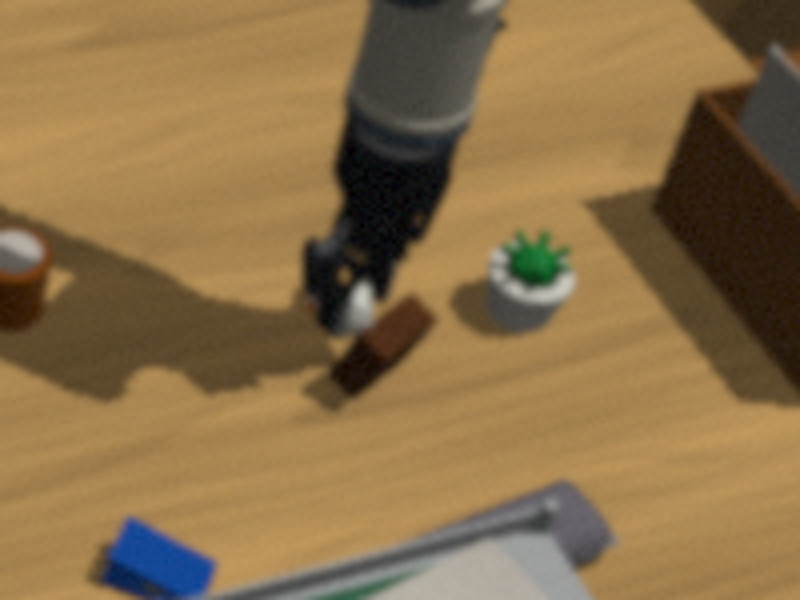

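The bird pivoted little or not at all in the pads. The base, at (385,345) in the crop, is off the surface and still tilted. I'll fit its pitch from the picture before moving.

```bash
cat > fit.py <<'E'
from h import *
from scipy.optimize import minimize
n=np.array([-.911,-.411,0]);n/=np.linalg.norm(n);l=np.array([.411,-.911,0]);l/=np.linalg.norm(l)
def corners(o,a):   # a = elevation of bird z axis; o = origin
    z=n*np.cos(a)+np.array([0,0,np.sin(a)]); x=np.cross(l,z)
    return [o+x*i*.03+l*j*.03+z*k*.028 for i in(-1,1) for j in(-1,1) for k in(0,1)],z
def mask():
    f=np.load('pics/scene.npz')['f'].astype(int);m=np.zeros(f.shape[:2],bool)
    r,g,b=f[...,0],f[...,1],f[...,2]; m[(r<105)&(r>g*1.45)&(r>25)&(g<62)]=1
    k=np.zeros_like(m);k[205:245,425:465]=1; return m&k
def iou(m,C):
    s=np.zeros((480*4,640*4),np.uint8); cv2.fillConvexPoly(s,cv2.convexHull(np.round((px('scene',C)+.5)*4).astype(np.int32)),1)
    M=cv2.resize(m.astype(np.uint8),None,fx=4,fy=4,interpolation=0); return (s&M).sum()/(s|M).sum()
E
python3 - <<'E'
from fit import *
m=mask();ys,xs=np.where(m);print(m.sum(),xs.min(),xs.max(),ys.min(),ys.max(),'tcp',get_obs()['position'])
tc=np.array(get_obs()['position'])
for a in np.radians(range(-30,100,10)):
    best=(0,)
    for db in np.arange(-.012,.0121,.004):
      for dz in np.arange(-.02,.0121,.004):
        ball=tc+n*db+[0,0,dz]; z=corners(tc,a)[1]; o=ball-z*.049; C,_=corners(o,a)
        zmin=min(c[2] for c in C)
        if zmin<-.003: continue
        s=iou(m,C)
        if s>best[0]: best=(s,db,dz,o.round(3),round(zmin,4))
    print(round(np.degrees(a)),best)
E
```

```text
237 427 457 215 237 tcp [0.50704845 0.3039674  0.05437512]
-30 (np.float64(0.3514798012529704), np.float64(0.004), np.float64(-0.02), array([0.542, 0.32 , 0.059]), np.float64(0.0189))
-20 (np.float64(0.3898751574848242), np.float64(0.004), np.float64(-0.02), array([0.545, 0.321, 0.051]), np.float64(0.0134))
-10 (np.float64(0.43724445545781193), np.float64(0.004), np.float64(-0.02), array([0.547, 0.322, 0.043]), np.float64(0.0085))
0 (np.float64(0.5030062858704564), np.float64(0.004), np.float64(-0.02), array([0.548, 0.322, 0.034]), np.float64(0.0044))
10 (np.float64(0.58270794246404), np.float64(0.004), np.float64(-0.016), array([0.547, 0.322, 0.03 ]), np.float64(0.0003))
20 (np.float64(0.6744143484626647), np.float64(0.0), np.float64(-0.012), array([0.549, 0.323, 0.026]), np.float64(-0.0026))
30 (np.float64(0.6471524584365052), np.float64(0.0), np.float64(-0.004), array([0.546, 0.321, 0.026]), np.float64(-0.0001))
40 (np.float64(0.5409268733072525), np.float64(-0.004), np.float64(0.0), array([0.545, 0.321, 0.023]), np.float64(-0.0001))
50 (np.float64(0.4782372143634385), np.float64(-0.004), np.float64(0.0), array([0.539, 0.319, 0.017]), np.float64(-0.0024))
60 (np.float64(0.4226993865030675), np.float64(-0.008), np.float64(0.004), array([0.537, 0.317, 0.016]), np.float64(0.0009))
70 (np.float64(0.38744613951321766), np.float64(-0.008), np.float64(0.004), array([0.53 , 0.314, 0.012]), np.float64(0.0021))
80 (np.float64(0.36512534818941506), np.float64(-0.012), np.float64(0.008), array([0.526, 0.312, 0.014]), np.float64(0.0089))
90 (np.float64(0.3578083407275954), np.float64(-0.012), np.float64(0.012), array([0.518, 0.309, 0.017]), np.float64(0.0174))
```

```bash
python3 - <<'E'
from fit import *
o=get_obs();p=np.array(o['position']);q=Rn.from_quat(o['orientation']);e=np.array([.535,.317,0.0])
ax=np.cross(n,[0,0,1]); # rotates n toward z
j0=np.array(o['joint_pos']);print(j0.round(2))
for f in range(0,75,10):
    R=Rn.from_rotvec(ax*np.radians(f)); pp=e+R.apply(p-e); j=kinematics.solve_ik(pp,(R*q).as_quat())
    print(f,pp.round(3),None if j is None else np.round(j,2))
E
```

```text
[0.54 0.55 1.84 0.   0.76 1.68]
0 [0.507 0.304 0.054] [0.54 0.55 1.84 0.   0.76 1.68]
10 [0.516 0.308 0.059] [0.53 0.62 1.69 0.02 1.01 1.66]
20 [0.526 0.312 0.062] [0.52 0.72 1.53 0.03 1.24 1.65]
30 [0.536 0.317 0.063] [0.51 0.82 1.37 0.04 1.47 1.64]
40 [0.545 0.321 0.061] [0.5  0.94 1.21 0.05 1.69 1.64]
50 [0.555 0.326 0.059] [0.5  1.06 1.04 0.06 1.91 1.64]
60 [0.564 0.33  0.054] [0.5  1.19 0.88 0.07 2.12 1.64]
70 [0.572 0.333 0.048] [0.49 1.33 0.71 0.09 2.33 1.66]
```

```bash
python3 - <<'E'
from fit import *
o=get_obs();p=np.array(o['position']);q=Rn.from_quat(o['orientation']);e=np.array([.535,.317,0.001])
ax=np.cross(n,[0,0,1])
for f in (15,30,45):
    R=Rn.from_rotvec(ax*np.radians(f)); bot.servo_line(e+R.apply(p-e),(R*q).as_quat(),velocity=.03); st(f)
hand.move_gripper(.075);bot.dwell(.5);st('open')
z=Rn.from_quat(get_obs()['orientation']).apply([0,0,1]); P=np.array(get_obs()['position'])
bot.servo_line(P-z*.09,velocity=.15); P=P-z*.09
bot.reach([P[0]-.05,P[1]-.2,.25],q.as_quat()); st()
snap('scene','s3.png',(350,140,550,290),4);snap('top','t3.png')
E
```

```text
15 14.7 [0.52 0.31 0.06] F [-0.5  0.5 -1.8] w 0.0443 g 28.5
30 15.38 [0.535 0.317 0.064] F [-2.5  1.   6. ] w 0.0443 g 28.5
45 16.07 [0.55  0.324 0.063] F [-0.5  1.6 15.2] w 0.0447 g 28.7
open 16.98 [0.55  0.323 0.061] F [ 0.1  0.5 -0.2] w 0.075 g 0.0
 18.73 [0.558 0.15  0.25 ] F [-0.3 -0.   0.5] w 0.0746 g 0.0
```

View pics/s3.png

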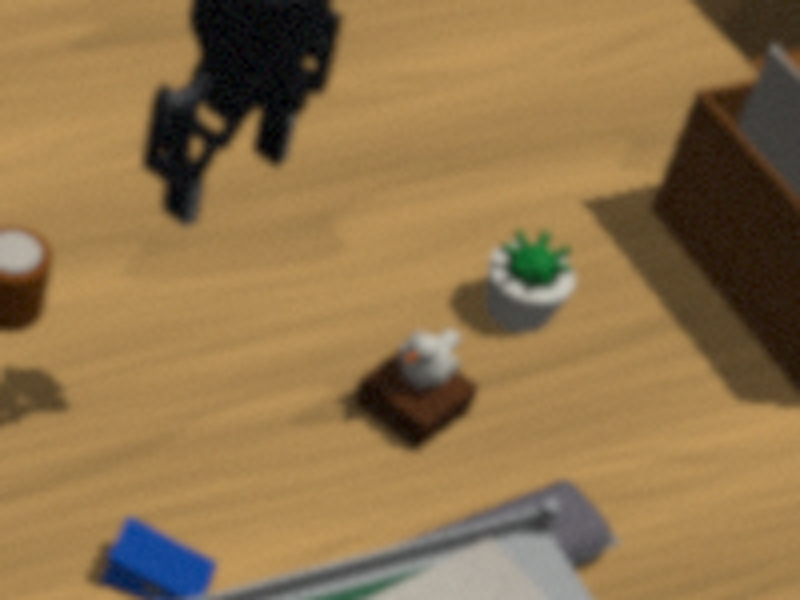

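The bird stands upright, its base top spanning (360,388) to (475,384) in the crop. I'll grip the ball across the beak–tail line and slide it to the mat.

```bash
python3 - <<'E'
from fit import *
c=w('scene',350+417.5/4,140+386/4,.028); a=w('scene',350+360/4,140+388/4,.028);b=w('scene',350+475/4,140+384/4,.028)
print('base',c,np.linalg.norm(a-b),'ball',w('scene',350+428/4,140+367/4,.049))
B=(c+w('scene',350+428/4,140+367/4,.049))/2; B[2]=.052; print(B)
m=np.array([.4837,-.0757,.052])
q=ori(n); hand.move_gripper(.075,20)
bot.reach([B[0],B[1],.17],q);bot.servo_line(B,velocity=.15);st('at')
hand.move_gripper(.02,20);st('grip')
bot.servo_line(m,velocity=.1);st('slid')
hand.move_gripper(.075);st('open')
bot.servo_line(m+[0,0,.12],velocity=.2)
bot.reach([.45,-.32,.33],q);st()
snap('scene','s4.png',(200,170,400,320),4);snap('top','t4.png')
f=np.load('pics/top.npz')['f'][:,:,::-1]
s=cv2.imread('pics/s4.png');t=cv2.resize(f[215:315,290:357],None,fx=6,fy=6,interpolation=cv2.INTER_CUBIC)
cv2.imwrite('pics/c4.png',np.hstack([cv2.copyMakeBorder(s[:,200:600],0,0,0,0,0),t])[:600,:800])
E
```

```text
base [0.57658209 0.32430708 0.028     ] 0.08243139250450146 ball [0.5785871  0.32624288 0.049     ]
[0.57758459 0.32527498 0.052     ]
at 21.18 [0.578 0.326 0.053] F [ 0.6 -0.4  0.8] w 0.0751 g 0.0
grip 21.62 [0.577 0.325 0.053] F [-3.6 -1.   7.9] w 0.0335 g 19.2
slid 25.89 [ 0.484 -0.076  0.052] F [ 0.4  1.9 -1.2] w 0.0323 g 19.7
open 26.38 [ 0.484 -0.076  0.052] F [ 0.2  0.9 -0.6] w 0.0751 g 0.0
 28.25 [ 0.45  -0.319  0.329] F [ 0.3  0.  -0. ] w 0.0748 g 0.0
```

View pics/c4.png

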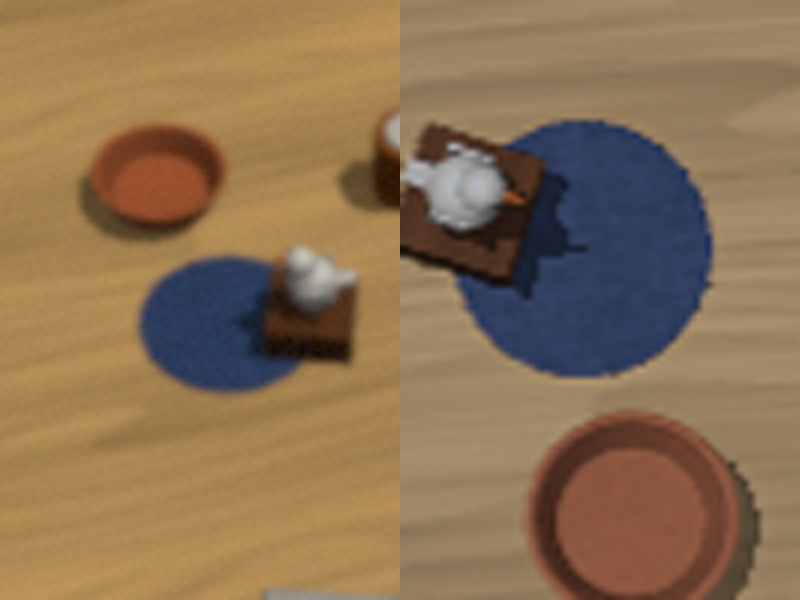

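The bird is upright but slipped in the pads. Its base centre is at crop (469,200) in the top view, short of the mat's centre at (585,248). I'll regrip harder at a freshly measured position and finish the slide.

```bash
cat > mv.py <<'E'
from fit import *
f=lambda u,v,z:w('top',290+(u-400+.5)/6-.5,215+(v+.5)/6-.5,z)
E
python3 - <<'E'
from mv import *
c=f(469,200,.028);k=f(466,190,.052);m=f(585,248.5,.001);e=f(545,160,.028)-f(425,122,.028);print(c,'ball',k,'mat',m,np.linalg.norm(e))
s=w('scene',200+(200+312)/4,170+283/4,.05);print('scene ball',s,'mat',w('scene',200+(200+228)/4,170+323/4,.001))
e/=np.linalg.norm(e);B=np.r_[(c+k)[:2]/2,.052];g=np.r_[m[:2],.052]
cl=np.array([-e[1],e[0],0]);q=ori(cl)
bot.reach([B[0],B[1],.17],q);bot.servo_line(B,velocity=.15);st('at')
hand.move_gripper(.02,60);st('grip')
bot.servo_line(g,velocity=.06);st('slid')
hand.move_gripper(.075);st('open')
bot.servo_line(g+[0,0,.12],velocity=.2)
bot.reach([.45,-.32,.33],q);st()
snap('scene','s5.png',(200,170,400,320),4);snap('top','t5.png')
F=np.load('pics/top.npz')['f'][:,:,::-1]
t=cv2.resize(F[215:315,290:357],None,fx=6,fy=6,interpolation=cv2.INTER_CUBIC)
cv2.imwrite('pics/c5.png',np.hstack([cv2.imread('pics/s5.png')[:,200:600],t])[:600,:800])
E
```

```text
[ 0.50488187 -0.02614073  0.028     ] ball [ 0.50468895 -0.02545847  0.052     ] mat [ 0.48275513 -0.07861575  0.001     ] 0.0589937574194842
scene ball [ 0.50779599 -0.02397061  0.05      ] mat [ 0.48510878 -0.07564951  0.001     ]
at 30.57 [ 0.505 -0.026  0.053] F [ 0.5 -0.1 -0.6] w 0.0747 g 0.0
grip 31.04 [ 0.505 -0.026  0.053] F [-2.  -0.2 10.2] w 0.0322 g 58.5
slid 32.14 [ 0.485 -0.078  0.054] F [ 0.1 10.4 22. ] w 0.0322 g 65.4
open 32.63 [ 0.482 -0.079  0.052] F [0.3 0.  0.3] w 0.0748 g 0.0
 34.5 [ 0.45  -0.319  0.329] F [-0.   0.6 -0.8] w 0.0752 g 0.0
```

View pics/c5.png

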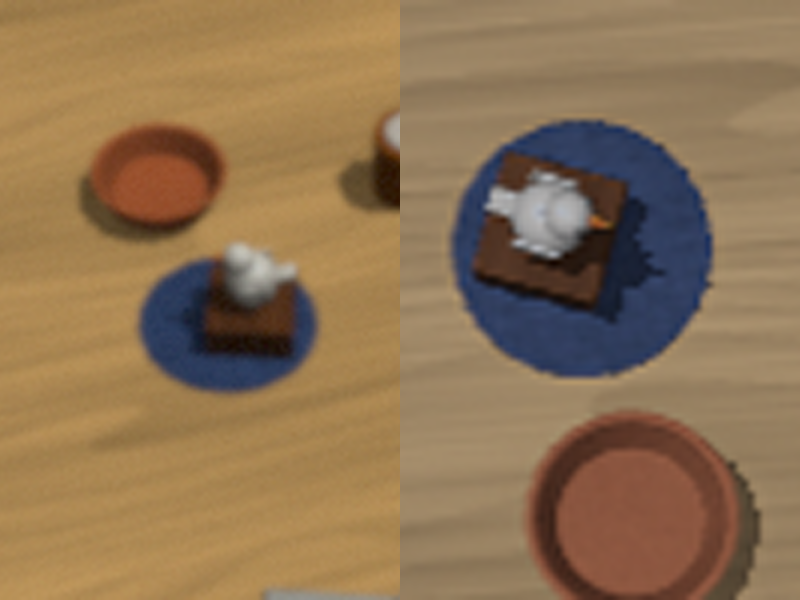

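It's closer: the base centre is at (552,223) in the top view against the mat centre at (585,248), about 18 mm short. The wrist force shows the closing pads press the bird down, so I'll regrip slightly higher and ease the pressure while sliding.

```bash
python3 - <<'E'
from mv import *
c=f(552,223.5,.028);k=f(552,214,.052);m=f(584,248.5,.001)
print(c,k,m); B=np.r_[(c+k)[:2]/2,.054];g=np.r_[m[:2]+[.001,.001],.0555]
q=ori(ori and [ -0.0,0,0] if 0 else np.cross([0,0,1],f(627,180,.028)-f(510,150,.028)))
bot.reach([B[0],B[1],.15],q);bot.servo_line(B,velocity=.15)
hand.move_gripper(.02,30);st('grip')
bot.servo_line([B[0],B[1],.0555],velocity=.02);st('eased')
bot.servo_line(g,velocity=.03);st('slid')
bot.servo_line(g-[0,0,.0015],velocity=.02);st('down')
hand.move_gripper(.075);st('open')
bot.servo_line(g+[0,0,.12],velocity=.2)
bot.reach([.45,-.32,.33],q);st()
snap('scene','s6.png',(200,170,400,320),4);snap('top','t6.png')
F=np.load('pics/top.npz')['f'][:,:,::-1]
t=cv2.resize(F[215:315,290:357],None,fx=6,fy=6,interpolation=cv2.INTER_CUBIC)
cv2.imwrite('pics/c6.png',np.hstack([cv2.imread('pics/s6.png')[:,200:600],t])[:600,:800])
E
```

```text
[ 0.49068087 -0.06372713  0.028     ] [ 0.49036325 -0.06379891  0.052     ] [ 0.48279308 -0.07814512  0.001     ]
grip 37.05 [ 0.491 -0.064  0.055] F [-1.7  0.8  6.2] w 0.0328 g 29.1
eased 37.3 [ 0.49  -0.064  0.056] F [-0.6 -0.9 -3. ] w 0.0333 g 30.1
slid 37.95 [ 0.484 -0.077  0.056] F [ 0.7  0.4 -3.9] w 0.033 g 30.1
down 38.2 [ 0.484 -0.077  0.054] F [-2.3 -0.   6.1] w 0.033 g 30.9
open 38.68 [ 0.484 -0.077  0.054] F [-0.3 -0.6 -0.6] w 0.075 g 0.0
 40.56 [ 0.45  -0.319  0.329] F [ 0.3 -0.2  0.1] w 0.075 g 0.0
```

View pics/c6.png

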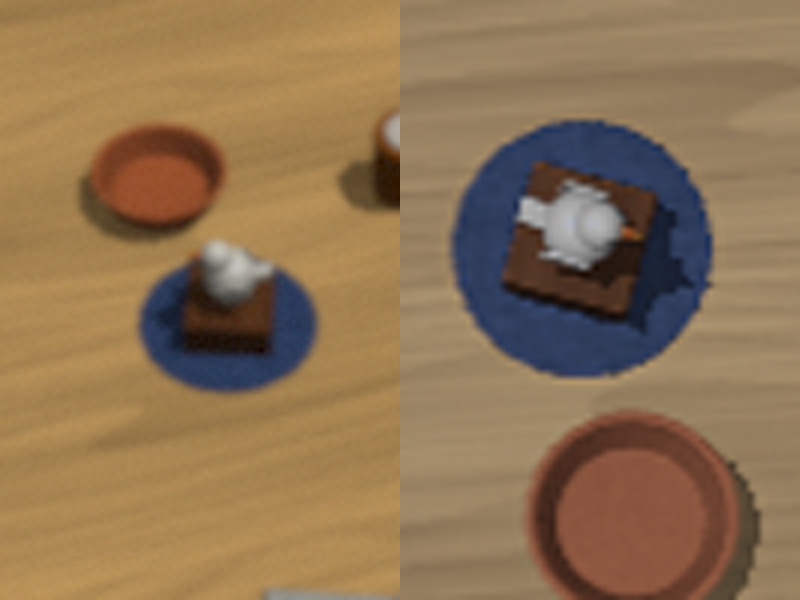

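The bird is centred on the mat, base centre near (580,240) in the top view against (584,248), and upright. Now the lever.

```bash
python3 - <<'E'
from h import *
x=np.array([np.cos(-.427),np.sin(-.427),0]);y=np.array([-x[1],x[0],0]);ax=np.array([.5376,-.3240,.042])
tz=np.array([0,0,-np.cos(.4)])-y*np.sin(.4)
K=lambda t:ax+.07*(x*np.sin(t-.6)+np.array([0,0,np.cos(t-.6)]))+tz*.002
q=ori(x,tz); s=K(.08)
hand.move_gripper(.07,20)
bot.reach(s-tz*.12,q);st('pre');bot.servo_line(s,velocity=.12);st('at')
hand.move_gripper(.01,20);st('grip')
for t in(.25,.43,.6): bot.servo_line(K(t),velocity=.05);st(t)
hand.move_gripper(.06);st('open')
e=K(.6)-tz*.12;bot.servo_line(e,velocity=.12)
bot.reach([.35,-.25,.36],ori([0,1,0]));st()
snap('scene','s7.png');snap('top','t7.png')
k=K(.6)-tz*.002
for c in('scene','top'):
    f=np.load('pics/'+c+'.npz')['f'].astype(int);m=(f[...,0]>120)&(f[...,1]<60)&(f[...,2]<60)
    _,_,S,C=cv2.connectedComponentsWithStats(m.astype(np.uint8))
    print(c,[(C[i].round(1),S[i][4]) for i in range(1,len(C)) if S[i][4]>8])
    for t in(.4,.5,.6,.7,.8): print(t,px(c,[K(t)-tz*.002])[0].round(1))
im=[]
for c,(a,b) in(('scene',(180,220)),('top',(385,190))):
    f=np.load('pics/'+c+'.npz')['f'][b:b+80,a:a+80,::-1];im.append(cv2.resize(f,None,fx=5,fy=5,interpolation=2))
cv2.imwrite('pics/c7.png',np.hstack(im))
E
```

```text
pre 41.57 [ 0.525 -0.267  0.212] F [-0.8 -0.6  0.2] w 0.0701 g 0.0
at 42.72 [ 0.506 -0.31   0.102] F [-0.1 -0.6 -1.3] w 0.07 g 0.0
grip 43.2 [ 0.506 -0.31   0.102] F [-1.5  3.1  5.8] w 0.0272 g 17.2
0.25 43.59 [ 0.514 -0.315  0.107] F [-6.2  4.6 12.8] w 0.0245 g 20.0
0.43 43.99 [ 0.525 -0.32   0.11 ] F [-5.5  3.6  8.1] w 0.0243 g 20.3
0.6 44.38 [ 0.537 -0.325  0.111] F [-2.8  2.   5.2] w 0.0244 g 20.3
open 44.82 [ 0.537 -0.325  0.11 ] F [ 0.5  0.6 -0.1] w 0.0601 g 0.0
 46.96 [ 0.35  -0.25   0.359] F [-0.   0.9  0.1] w 0.0604 g 0.0
scene [(array([190.1, 188.1]), np.int32(21)), (array([127.6, 256.8]), np.int32(33)), (array([216.4, 257.3]), np.int32(35))]
0.4 [216.7 255.5]
0.5 [216.  257.4]
0.6 [215.2 259.5]
0.7 [214.5 261.8]
0.8 [213.9 264.3]
top []
0.4 [408.9 225.7]
0.5 [409.8 223.3]
0.6 [410.6 220.8]
0.7 [411.4 218.5]
0.8 [412.1 216.2]
```

View pics/c7.png

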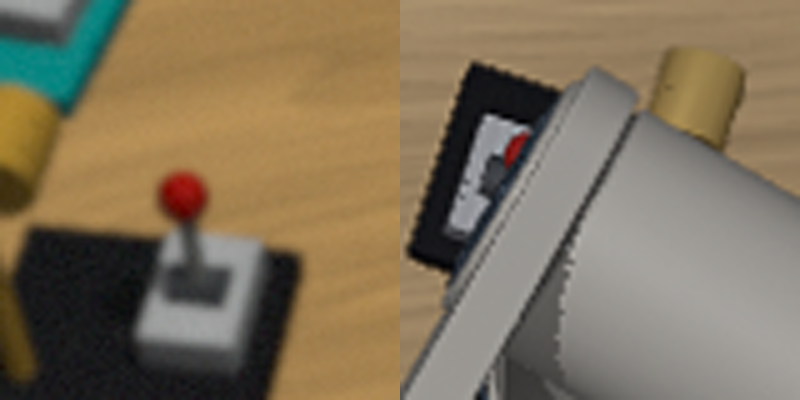

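The knob now stands over its slot at crop (183,195), about 0.5–0.56 rad by the scene camera. I'll move the arm out of the top camera's view and check numerically, bird and mat included.

```bash
python3 - <<'E'
from h import *
bot.reach([.25,-.5,.34],get_obs()['orientation']);st()
snap('scene','s8.png');snap('top','t8.png')
x=np.array([np.cos(-.427),np.sin(-.427),0]);ax=np.array([.5376,-.3240,.042])
T=np.linspace(-.1,1.2,131);P=[ax+.07*(x*np.sin(t-.6)+np.array([0,0,np.cos(t-.6)])) for t in T]
def cen(f,g):
    f=f.astype(int);r=f[...,0];m=(r>70)&(f[...,1]<.45*r)&(f[...,2]<.35*r)
    m=(r>60)&(f[...,1]<.35*r)&(f[...,2]<.35*r)
    k=np.zeros_like(m);k[g[1]:g[3],g[0]:g[2]]=1;ys,xs=np.where(m&k);return xs.mean(),ys.mean(),len(xs)
for c,n,g in(('scene','s',(205,235,232,275)),('top','t',(395,205,425,245))):
    pr=px(c,P)
    for i in '08':
        u,v,N=cen(cv2.imread(f'pics/{n}{i}.png')[:,:,::-1],g);d=np.hypot(*(pr-[u,v]).T);print(n+i,round(u,1),round(v,1),N,'t=',T[d.argmin()].round(2),d.min().round(2))
f=np.load('pics/top.npz')['f'][215:275,290:357].astype(int)
b=(f[...,2]>f[...,0]*1.15);br=(f[...,0]>f[...,2]*1.4)&(f[...,0]<115)
for nm,m in(('mat',b),('base',br)):
    m=m.astype(np.uint8);_,L,S,C=cv2.connectedComponentsWithStats(m);i=1+S[1:,4].argmax();h=cv2.findNonZero((L==i).astype(np.uint8))
    r=cv2.minAreaRect(h);u,v=(cv2.minEnclosingCircle(h)[0] if nm=='mat' else r[0]);print(nm,r[1],w('top',290+u,215+v,.001 if nm=='mat' else .024))
E
```

```text
48.11 [ 0.251 -0.499  0.34 ] F [ 1.4  0.4 -0.3] w 0.0602 g 0.0
s0 219.9 251.2 48 t= 0.04 0.5
s8 216.3 258.9 54 t= 0.56 0.82
t0 405.8 233.2 63 t= 0.09 0.41
t8 409.8 221.1 64 t= 0.58 0.65
mat (39.0, 42.0) [ 0.48320782 -0.07714044  0.001     ]
base (21.15352439880371, 21.840328216552734) [ 0.48244712 -0.07596302  0.024     ]
```

```bash
python3 -c "
from h import *
print(hand_in())"
```

```text
the job is handed in; nothing more can be done
None
```

I handed the job in at about 48 s: by the cameras the bird stands upright within about 2 mm of the mat's centre, the dish is about 145 mm from it, and the dimmer is at about 0.57 rad. The verdict wasn't shown; while tipping, the bird hung partly in the gripper, and I put its peak height at about 35 mm (limit 50 mm).

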